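Air the display case with the seated figure

ROBOT

A 6-joint arm with a two-finger parallel gripper is mounted at the origin on the work surface. World frame = base frame: x ahead of the robot, y to its left, z up, the work surface at z = 0. Lengths are in m, angles in degrees, forces in N, time in s.
With the tool pointing down it reaches from about 0.4 to 0.825 m from the base axis. Payload 7 kg.
Tool frame: the origin (TCP) lies midway between the tips of the shut fingers; the grasp point (between the pads) lies 19 mm behind it (ctrl.grasp_offset is the distance from the TCP to the grasp point, in m); z points along the fingers, x is the direction in which the jaws open and shut, and the axes are right-handed (so a half turn about z gives the same grasp; the last joint's range is limited). The gripper opens to 88 mm and grips with 3 to 60 N. Pads are 19 mm wide; open, the fingers measure 130 mm over their backs; the gripper's body (78 mm by 193 mm) begins 47 mm behind the grasp point.
Start: joints at [81.022, 20.546, 0.682, 0, -70.136, -16.507], TCP at [0.29, 0.609, 0.227] pointing down, gripper open.
Joint ranges: [-176.03, 176.03], [-82.01, 121.73], [-58.28, 71.71], [-173.87, 95.51], [-174.79, -0.11], [-173.66, 173.66]. Speed limits (degrees/s): [136.94, 136.94, 172.46, 180, 180, 180].

INTERFACE

Orientations are given as [roll, pitch, yaw] about the fixed x, y, z axes, in that order (R = Rz(yaw) Ry(pitch) Rx(roll)).
In Python, from plant import sensors, snapshot, order, ctrl gives the robot as it stands.
- The arm moves only by the tool send_rows, never from a script. Its argument "commands" is a list of rows, each a list of 3 entries, a list of its own where there are three numbers: the closure, from 0 (fully open) to 1 (shut), then the shift along the world's x, y, z in units of 0.25 m (1.0 is 0.25 m), then the turn, a rotation vector about the world's x, y, z in units of 360 degrees (1.0 is 360 degrees). In form: [[hand, [x, y, z], [ax, ay, az]], ...]. A call has 1 to 12 rows; each row shifts and turns the pose as measured when the row begins; what a row does not reach is not made up. A row lasts 1/10 s, in which the tool goes at most 50 mm and 8.59 degrees, less where a joint would pass 70% of its speed; a pose out of reach is approached as far as the arm can. A call with a number of a shift or a turn outside -1 to 1 is refused whole. A call with a gripper value outside its range is refused whole. The fingers move at their own pace and stop on an object; the grip force is fixed at half the most. Time passes only in rows, so rows that do not move let the fingers close. It gives the time, the measured TCP pose, the force and the opening at its end, in the units of the state.
- sensors.get_obs(): the state, without advancing time (a new reading comes with each control period).
- snapshot(name): name is "side" or "top" or "wrist"; returns a dict with "color" (400x640x3 uint8, blue, green, red), "z_map" (400x640 float32, m along the optical axis (not along the pixel's ray), 0 where there is no reading), "mtx" (3x3 intrinsics, pixels), "k1" (the pictures are not rectified: a ray, as slopes to the right and down, at radius r is drawn at 1 + k1 r^2 times it, then the intrinsics apply), "xyz" and "attitude" of the camera in the world. Camera axes: x right, y down, z forward; pixel columns grow to the right and rows downward; lengths in m; the calibration is good to about 2 mm. A picture is of the moment at which its call begins.
- order.close_job(): hands the job in, once; it reports no verdict.
The state is a dict: "clock": time; "joint_pos": joint angles; "qvel": joint speeds; "tau": joint torques, N m; "tool_pos": TCP position; "orientation": TCP orientation; "force": force on the tool from outside, world axes, zero at the start; "moment": the same for the moment, N m; "opening": finger opening in m.
Only numpy, scipy, OpenCV 4.12 (cv2) and the standard library are available. Lean on these libraries where they do the work, as an engineer would, in place of code of your own. Each camera call takes 0.05 s, during which the arm holds its last target.

TASK

Two display cases stand on the museum's table: air the one that holds the seated stone figure. Press the lever at its front all the way down so that its lid stands fully open, keep it open for at least three seconds, then ease the lever back up so that the lid comes down gently and shuts without slamming, and take the hand away. Use only the lever, do not touch the lids, leave the other case shut and do not disturb anything else on the table.

Things in the scene. Friction and masses are not known exactly. Their poses are not given: they have to be found in the camera images.
- figure_case: the case with the seated stone figure in it, the one to open. Fixed display case: dark metal plinth 160 (x) x 150 (y) x 64 mm high with clear walls up to 144 mm, and a housing column behind it. Origin: centre of its underside; its own -x axis points out of the front, where the lever sticks out over the table; z is up.
- figure_pad (a point): centre of the top face of the flat steel pad at the free end of the figure case's lever. The pad is 46 mm along the lever, 56 mm wide and 8 mm thick, and lies about 117 mm ahead (case's -x) of the pivot. It starts about 76 mm above the table, tilted 0.22 rad (outer end up), and goes down to about 29 mm, tilted 0.18 rad the other way.
- figure_pivot (a point): pivot of the figure case's lever: inside the plinth, 60 mm ahead of the case's centre and 46 mm above the table. The pivot axis is the case's y; the pad's top centre swings about it at a radius of 120 mm.
- figure_lever (a joint): angle of the figure case's lever, rad: 0 up at rest (lid shut), 0.40 fully pressed against its stop (lid fully up). It springs back up when let go; it takes 5 to 9 N on the pad to start it down and 4 to 6 N to hold it at the bottom; 10 to 15 N sets it firmly on its stop.
- figure_lid (a joint): angle of the figure case's lid, rad: 0 shut, 1.1 fully up. Linked to the lever, always 2.75 times the lever's angle. It is hinged along the case's rear (+x) top rim and opens upward, away from the lever; nothing but the lever holds it up. When let go it falls shut with a slam. Following the pad up at 20 mm/s or slower, until it stops rising by itself, lets the lid down gently.
- figure_lid_front (a point): middle of the front edge of the figure case's lid, on its top face, 154 mm above the table when shut. The lid is a dark metal frame 162 x 152 x 9 mm with a clear pane; not to be touched.
- vase_case: the other case of the same make, with a round stone vase in it, to be left shut. Fixed display case: dark metal plinth 160 (x) x 150 (y) x 64 mm high with clear walls up to 144 mm, and a housing column behind it. Origin: centre of its underside; its own -x axis points out of the front, where the lever sticks out over the table; z is up.
- vase_pad (a point): centre of the top face of the flat steel pad at the free end of the vase case's lever. The pad is 46 mm along the lever, 56 mm wide and 8 mm thick, and lies about 117 mm ahead (case's -x) of the pivot. It starts about 76 mm above the table, tilted 0.22 rad (outer end up), and goes down to about 29 mm, tilted 0.18 rad the other way.
- vase_pivot (a point): pivot of the vase case's lever: inside the plinth, 60 mm ahead of the case's centre and 46 mm above the table. The pivot axis is the case's y; the pad's top centre swings about it at a radius of 120 mm.
- vase_lever (a joint): angle of the vase case's lever, rad: 0 up at rest (lid shut), 0.40 fully pressed against its stop (lid fully up). It springs back up when let go; it takes 5 to 9 N on the pad to start it down and 4 to 6 N to hold it at the bottom; 10 to 15 N sets it firmly on its stop.
- vase_lid (a joint): angle of the vase case's lid, rad: 0 shut, 1.1 fully up. Linked to the lever, always 2.75 times the lever's angle. It is hinged along the case's rear (+x) top rim and opens upward, away from the lever; nothing but the lever holds it up. When let go it falls shut with a slam. Following the pad up at 20 mm/s or slower, until it stops rising by itself, lets the lid down gently.
- vase_lid_front (a point): middle of the front edge of the vase case's lid, on its top face, 154 mm above the table when shut. The lid is a dark metal frame 162 x 152 x 9 mm with a clear pane; not to be touched.
- crystal: clear block 50 x 50 x 26 mm with a thin white disc on top, between the two levers; loose, to be left where it is
- loupe: black eye loupe, 42 mm across and 42 mm tall, between the two cases; loose, to be left where it is
- brush: brush 170 mm long lying on the left; loose, to be left where it is
- wax_jar: jar 60 mm across and 60 mm tall, on the left; loose, to be left where it is
- book: pale book 190 x 140 x 34 mm lying on the right; loose, to be left where it is
- fragment: dark stone fragment 70 x 60 x 80 mm on the book; loose, to be left where it is
- dish: white dish 84 mm across and 30 mm tall, front right; loose, to be left where it is
- figure: seated stone figure 46 x 44 x 84 mm inside its case (origin: centre of its underside); loose, to be left where it is
- vase: stone vase 54 mm across and 64 mm tall inside the other case (origin: centre of its underside); loose, to be left where it is

How it is judged:
By the outcome, as a careful person would: the job done as asked, in the order asked, and still so for the second after the job is handed in, with the robot touching nothing.
It also fails if it takes over 48 s, if anything falls off the work surface, if the arm or the gripper's body presses on something with over 40 N, if the wrist force passes 120 N, or if a joint passes its speed limit or range.

## Working session

There is one attempt and no reset: what is moved stays moved. The work goes in short steps, Python scripts to look and compute and a tool call to move; the robot and the scene stay as the last step left them, time stands still between calls to the robot, and variables do not carry over. Pictures are saved under pics/ and viewed, and the job is handed in when it is done.

Besides the shell and the picture viewer there is one more tool, called after "Request:" by a JSON object that holds its "name" and its "arguments", one argument or row to a line. send_rows: Moves the arm, as the interface text tells. Its arguments: {"type":"object","properties":{"commands":{"type":"array","items":{"type":"array"}}},"required":["commands"]}

```bash
mkdir -p pics; ls
python3 - <<'E'
from plant import sensors, snapshot, order, ctrl
import cv2
o=sensors.get_obs(); print(o)
for n in("top","side","wrist"):
    s=snapshot(n); cv2.imwrite(f"pics/{n}0.png",s["color"]); print(n,s["mtx"],s["k1"],s["xyz"],s["attitude"])
E
```

```text
pics
{'clock': 0.0, 'joint_pos': array([ 8.10225985e+01,  2.05918229e+01,  6.34169818e-01, -1.92816896e-02,
       -7.01369953e+01, -1.65065815e+01]), 'qvel': array([ 0.11951065, -0.00772239,  0.07842972, -0.09087062,  0.0186169 ,
       -0.08123584]), 'tau': array([-8.31979196e-05, -5.82719564e+01,  2.93053901e+01,  6.99709877e+00,
        7.01659505e-03, -1.52853718e-04]), 'tool_pos': array([0.29024642, 0.60886679, 0.22562397]), 'orientation': array([-1.79990484e+02, -9.58981029e-02, -1.15490557e+02]), 'force': array([0.57617371, 0.42207663, 0.4339382 ]), 'moment': array([ 0.03864086, -0.02289351, -0.04039523]), 'opening': 0.08750747651489182}
top [[381.68461556   0.         322.49817371]
 [  0.         381.68461556 206.37302523]
 [  0.           0.           1.        ]] -0.034783849168990244 [ 0.30873561 -0.00912383  1.24867891] [-169.77767402    1.00008368  -89.22960942]
side [[377.0322586    0.         317.30852971]
 [  0.         377.0322586  196.96166916]
 [  0.           0.           1.        ]] -0.010542123642492464 [-0.13025039 -0.88617724  0.82976686] [-123.26211147    0.87495643  -38.07540311]
wrist [[305.51783282   0.         321.70811859]
 [  0.         305.51783282 202.04059394]
 [  0.           0.           1.        ]] -0.06044032526817189 [0.35744984 0.57872986 0.38345968] [ 1.64107693e+02 -6.53773410e-02 -1.15474640e+02]
```

View pics/top0.png

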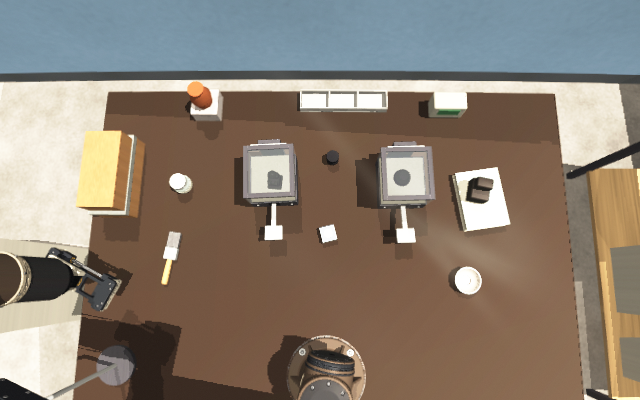

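View pics/side0.png

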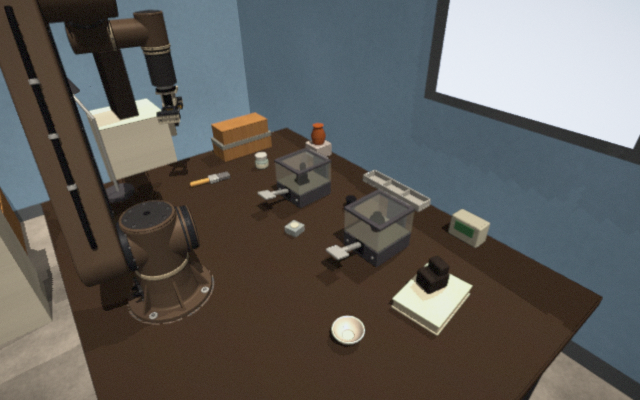

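View pics/wrist0.png

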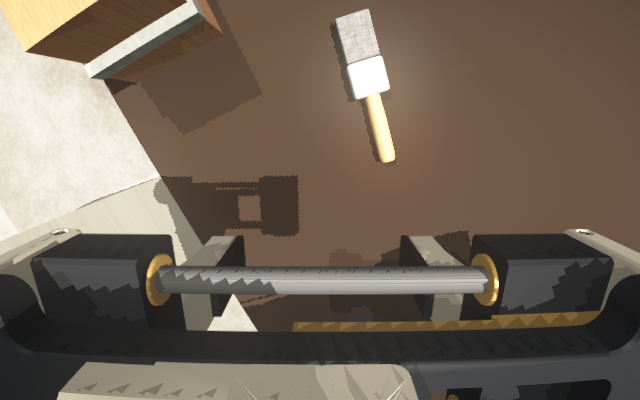

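The top view shows the left case at about (270,173), with a pad at (273,232), and the right case at about (405,177), with a pad at (405,236). I'll enlarge both to tell which holds the figure.

Run:
```python
import cv2
a=cv2.imread("pics/top0.png")
cv2.imwrite("pics/top_c.png",cv2.resize(a[130:255,230:450],(792,450),interpolation=cv2.INTER_CUBIC))
a=cv2.imread("pics/side0.png")
cv2.imwrite("pics/side_c.png",cv2.resize(a[140:280,250:430],(774,602)[:2] and (770,598),interpolation=cv2.INTER_CUBIC))
```

```text
(no output)
```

View pics/top_c.png

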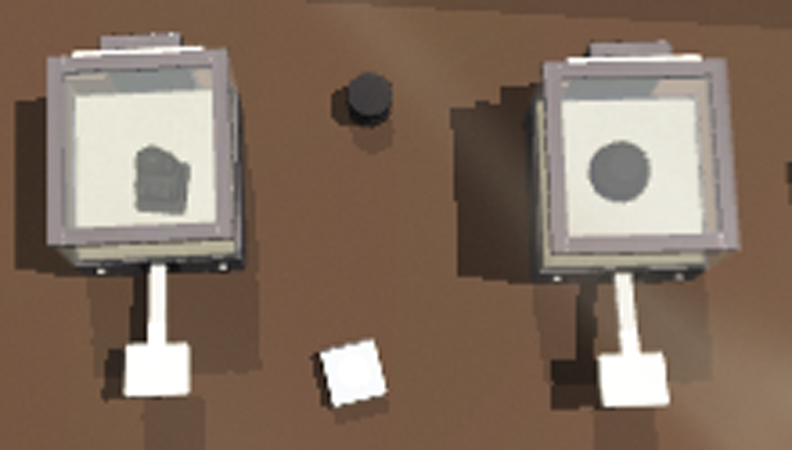

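View pics/side_c.png

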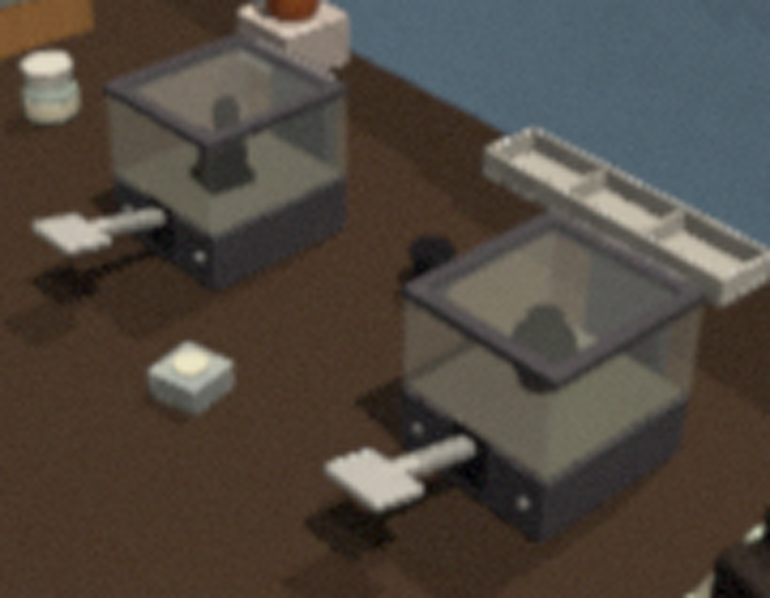

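The left case holds the figure (it has a head and seated shape), and the right one holds the round vase. In the top image the left pad's centre is at about (273.6,232.8) and its lever root is at about (274,204). Next I'll measure them in world coordinates.

```bash
cat > h.py <<'E'
import numpy as np,cv2
from plant import sensors, snapshot, order, ctrl
from scipy.spatial.transform import Rotation as Ro
def ray(s,u,v):
    d=np.array([s["k1"],0,0,0.]); p=cv2.undistortPoints(np.array([[[u,v]]],float),s["mtx"],d)[0,0]
    return Ro.from_euler("xyz",s["attitude"],degrees=True).as_matrix()@np.array([p[0],p[1],1.])
def atz(s,u,v,z): r=ray(s,u,v); c=np.array(s["xyz"]); return c+r*(z-c[2])/r[2]
def dep(s,u,v): return np.array(s["xyz"])+ray(s,u,v)*s["z_map"][int(round(v)),int(round(u))]
def proj(s,P):
    R=Ro.from_euler("xyz",s["attitude"],degrees=True).as_matrix(); q=R.T@(np.array(P)-s["xyz"]); x=q[:2]/q[2]; x=x*(1+s["k1"]*x@x)
    return s["mtx"][:2,:2]@x+s["mtx"][:2,2]
E
python3 - <<'E'
from h import *
np.set_printoptions(precision=4,suppress=True)
s=snapshot("top")
f=lambda x,y:(x/3.6+230-.36,y/3.6+130-.36)
for n,x,y,z in [("pad",157,370,.076),("pcFL",126,397,.081),("pcFR",191,396,.081),("pcRL",124,344,.071),("pcRR",188,342,.071),("root",158,268,.05),
  ("lidFL",50,245,.154),("lidFR",240,243,.154),("lidRL",48,60,.154),("lidRR",226,52,.154),("lidVFL",555,250,.154),("crystal",352,372,.026),("padV",633,380,.076)]:
    u,v=f(x,y); print(n,(round(u,1),round(v,1)),atz(s,u,v,z),dep(s,u,v))
t=snapshot("side")
g=lambda x,y:(x/4.28+250,y/4.27+140)
u,v=g(72,233); print("side pad",u,v,atz(t,u,v,.076),dep(t,u,v))
# pad pixels by depth in region
P=[];
for v in range(222,243):
  for u in range(260,288):
    p=dep(s,u,v)
    if .06<p[2]<.095: P.append(p)
P=np.array(P); print(len(P),P.mean(0),P.min(0),P.max(0)); 
r=cv2.minAreaRect(P[:,:2].astype(np.float32)*1000); print(r)
E
```

```text
pad (273.3, 232.4) [0.4365 0.1655 0.076 ] [0.4366 0.1656 0.0748]
pcFL (264.6, 239.9) [0.4125 0.1904 0.081 ] [0.4124 0.1903 0.0817]
pcFR (282.7, 239.6) [0.4141 0.1348 0.081 ] [0.4212 0.1446 0.0016]
pcRL (264.1, 225.2) [0.4593 0.1957 0.071 ] [ 0.4685  0.2082 -0.001 ]
pcRR (281.9, 224.6) [0.4617 0.1402 0.071 ] [ 0.4711  0.1493 -0.0014]
root (273.5, 204.1) [0.5305 0.1717 0.05  ] [0.5292 0.1707 0.0569]
lidFL (243.5, 197.7) [0.5294 0.2453 0.154 ] [0.5304 0.2465 0.149 ]
lidFR (296.3, 197.1) [0.5326 0.0898 0.154 ] [0.5476 0.0964 0.0807]
lidRL (243.0, 146.3) [0.6877 0.2552 0.154 ] [0.6878 0.2553 0.1536]
lidRR (292.4, 144.1) [0.6955 0.1058 0.154 ] [0.6964 0.106  0.1516]
lidVFL (383.8, 199.1) [ 0.5294 -0.1661  0.154 ] [ 0.5299 -0.1664  0.1514]
crystal (327.4, 233.0) [ 0.4422 -0.0018  0.026 ] [ 0.4417 -0.0018  0.0311]
padV (405.5, 235.2) [ 0.4325 -0.2421  0.076 ] [ 0.4324 -0.2419  0.077 ]
side pad 266.8224299065421 194.56674473067915 [0.4352 0.1568 0.076 ] [0.4323 0.1515 0.0799]
281 [0.4379 0.166  0.0749] [0.4122 0.1377 0.0652] [0.4705 0.1948 0.0837]
((442.1993713378906, 167.05572509765625), (56.539390563964844, 56.97230911254883), 4.415224075317383)
```

The pad is at about (0.437, 0.166, 0.076) and the case yaw is about 3°. The height and sizes match the task data. I'll go to a point above the pad with the fingers shut, the jaw axis along the case's y and the camera side away from the case (yaw about +93, a turn of −151.5°).

Request:
{"name": "send_rows", "arguments": {
  "commands": [
    [1,[0.03,-0.09,0.02],[0,0,-0.0234]],
    [1,[0.033,-0.1,0.0],[0,0,-0.0234]],
    [1,[0.033,-0.1,0],[0,0,-0.0234]],
    [1,[0.033,-0.1,0],[0,0,-0.0234]],
    [1,[0.033,-0.1,0],[0,0,-0.0234]],
    [1,[0.033,-0.1,0],[0,0,-0.0234]],
    [1,[0.033,-0.1,0],[0,0,-0.0234]],
    [1,[0.033,-0.1,0],[0,0,-0.0234]],
    [1,[0.033,-0.1,0],[0,0,-0.0234]],
    [1,[0.033,-0.1,0],[0,0,-0.0234]]
  ]
}}

```text
clock: 1.25
tool_pos: [0.3725, 0.354, 0.2287]
orientation: [-179.9, -0.2, 158.6]
force: [0.1, 0.1, 0.4]
opening: 0.0132
```

Request:
{"name": "send_rows", "arguments": {
  "commands": [
    [1,[0.033,-0.1,0],[0,0,-0.0234]],
    [1,[0.033,-0.1,0],[0,0,-0.0234]],
    [1,[0.033,-0.1,0],[0,0,-0.0234]],
    [1,[0.033,-0.1,0],[0,0,-0.0234]],
    [1,[0.033,-0.1,0],[0,0,-0.0234]],
    [1,[0.033,-0.1,0],[0,0,-0.0234]],
    [1,[0.03,-0.08,0],[0,0,-0.0234]],
    [1,[0,0,0],[0,0,0]]
  ]
}}

```text
clock: 2.05
tool_pos: [0.4307, 0.174, 0.2297]
orientation: [180.0, -0.2, 98.0]
force: [-0.0, -0.1, 0.7]
opening: 0.0005
```

Request:
{"name": "send_rows", "arguments": {
  "commands": [
    [1,[0.018,-0.032,-0.08],[0,0,-0.0139]],
    [1,[0,0,-0.12],[0,0,0]],
    [1,[0,0,-0.12],[0,0,0]],
    [1,[0,0,-0.08],[0,0,0]],
    [1,[0,0,0],[0,0,0]]
  ]
}}

```text
clock: 2.55
tool_pos: [0.436, 0.1668, 0.1285]
orientation: [179.7, -0.5, 93.3]
force: [0.3, 0.7, 0.0]
opening: 0.0
```

Run:
```python
from h import *
for n,b in(("top",(180,260,220,340)),("side",(140,230,220,340))):
    s=snapshot(n); print(proj(s,sensors.get_obs()["tool_pos"]))
    c=s["color"][b[0]:b[1],b[2]:b[3]]; cv2.imwrite(f"pics/{n}1.png",cv2.resize(c,None,fx=6,fy=6,interpolation=cv2.INTER_CUBIC))
o=sensors.get_obs();print(o["tool_pos"],o["orientation"],o["joint_pos"],o["force"])
```

```text
[270.0053587  230.33594523]
[264.42656551 180.38667505]
[0.43746758 0.16782104 0.13102669] [179.50318447  -0.57162998  93.26505047] [ 4.50675190e+01  5.70784942e+00 -3.27074926e+01 -1.22455843e-01
 -5.08333467e+01 -1.31728229e+02] [ 0.05877119  0.17704906 -0.24023557]
```

View pics/side1.png

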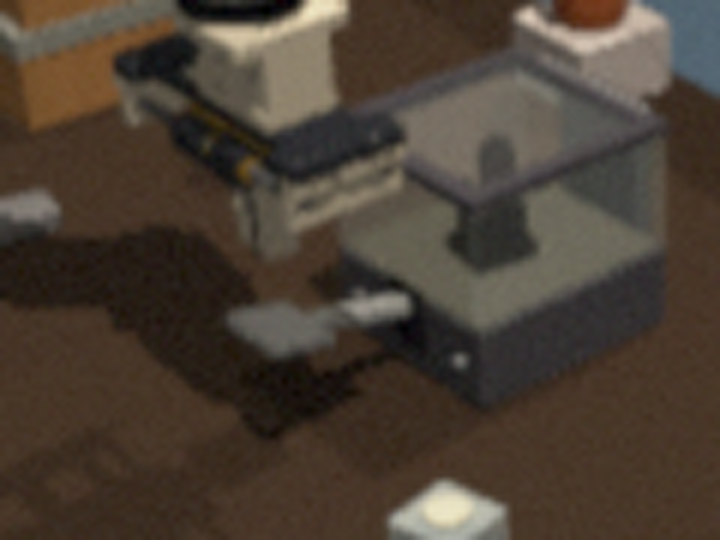

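View pics/top1.png

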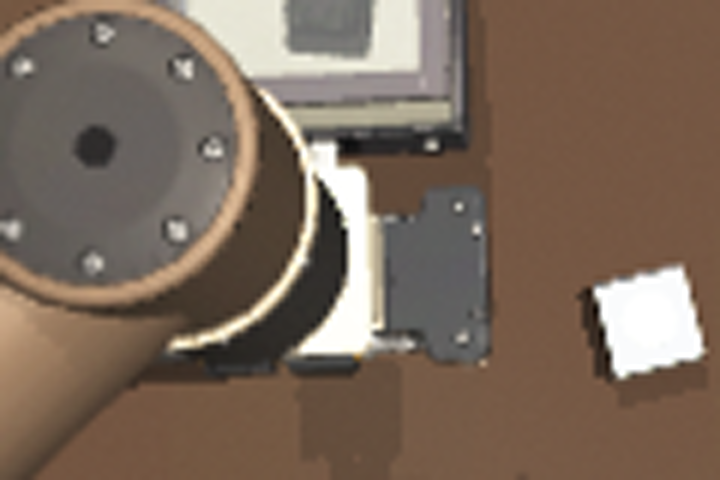

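Run:
```python
from h import *
np.set_printoptions(precision=3,suppress=True)
s=snapshot("top")
for p in [(236,204),(258,204),(236,185),(220,220),(280,215),(295,225),(200,250),(268,235)]: print(p,dep(s,*p))
Z=s["z_map"]
P=np.array([dep(s,u,v) for v in range(150,260) for u in range(200,310)])
m=(P[:,2]>.17); Q=P[m]; k=np.argsort(-Q[:,0])[:200:20]; print(Q[k])
t=snapshot("side"); cv2.imwrite("pics/side2.png",cv2.resize(t["color"][0:240,100:420],(800,600),interpolation=cv2.INTER_CUBIC))
P=np.array([np.r_[dep(t,u,v),u,v] for v in range(0,230,3) for u in range(150,420,3)])
m=(P[:,2]>.17)&(P[:,0]>.45)&(P[:,1]<.4)&(P[:,0]<.8);print(P[m][:60:2])
```

```text
(236, 204) [0.433 0.161 0.572]
(258, 204) [0.434 0.121 0.571]
(236, 185) [0.469 0.164 0.571]
(220, 220) [0.404 0.189 0.57 ]
(280, 215) [0.457 0.117 0.296]
(295, 225) [0.44  0.084 0.237]
(200, 250) [0.351 0.229 0.551]
(268, 235) [0.4   0.136 0.354]
[[0.481 0.172 0.568]
 [0.479 0.178 0.568]
 [0.477 0.157 0.568]
 [0.477 0.092 0.242]
 [0.475 0.183 0.569]
 [0.474 0.18  0.571]
 [0.473 0.144 0.57 ]
 [0.473 0.173 0.571]
 [0.472 0.138 0.569]
 [0.471 0.188 0.571]]
[[  0.452   0.151   0.573 258.     54.   ]
 [  0.469   0.145   0.571 264.     54.   ]
 [  0.468   0.128   0.565 267.     57.   ]
 [  0.465   0.124   0.558 267.     60.   ]
 [  0.465   0.125   0.549 267.     63.   ]
 [  0.462   0.123   0.532 267.     69.   ]
 [  0.459   0.122   0.515 267.     75.   ]
 [  0.456   0.119   0.499 267.     81.   ]
 [  0.454   0.119   0.48  267.     87.   ]
 [  0.453   0.119   0.471 267.     90.   ]
 [  0.451   0.117   0.463 267.     93.   ]
 [  0.47    0.133   0.445 270.     96.   ]
 [  0.464   0.123   0.439 270.     99.   ]
 [  0.464   0.128   0.419 270.    105.   ]
 [  0.461   0.125   0.4   270.    111.   ]
 [  0.457   0.122   0.382 270.    117.   ]
 [  0.456   0.124   0.361 270.    123.   ]
 [  0.452   0.12    0.343 270.    129.   ]
 [  0.453   0.124   0.33  270.    132.   ]
 [  0.456   0.132   0.305 270.    138.   ]
 [  0.459   0.118   0.298 273.    141.   ]
 [  0.454   0.113   0.291 273.    144.   ]
 [  0.455   0.117   0.267 273.    150.   ]
 [  0.452   0.116   0.246 273.    156.   ]
 [  0.456   0.104   0.238 276.    159.   ]
 [  0.467   0.084   0.242 282.    159.   ]
 [  0.45    0.076   0.24  279.    162.   ]
 [  0.469   0.069   0.236 285.    162.   ]
 [  0.471   0.074   0.222 285.    165.   ]
 [  0.46    0.076   0.214 282.    168.   ]]
```

View pics/side2.png

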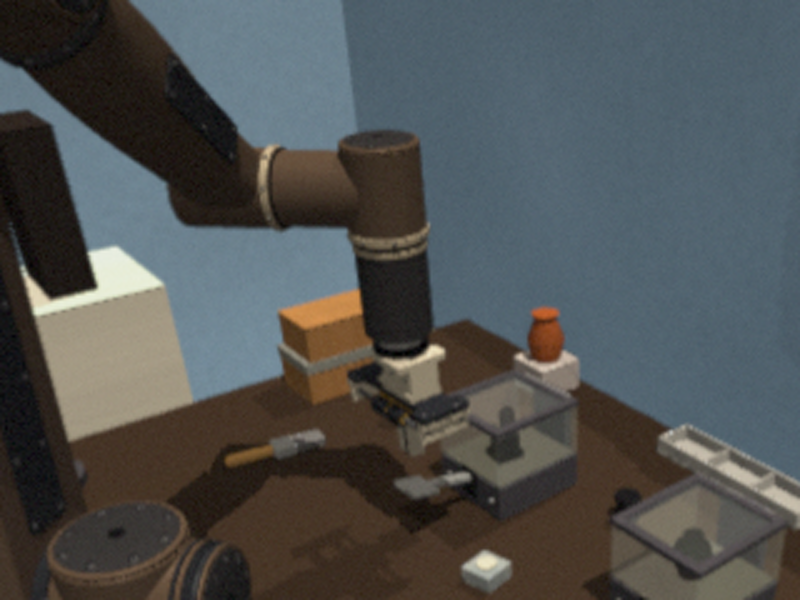

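The arm stays at x < 0.485, so it clears the lid's arc, and the fingers are over the pad. I'll descend to contact.

Request:
{"name": "send_rows", "arguments": {
  "commands": [
    [1,[0,0,-0.06],[0.0014,0.0014,0]],
    [1,[0,0,-0.06],[0,0,0]],
    [1,[0,0,-0.04],[0,0,0]],
    [1,[0,0,0],[0,0,0]]
  ]
}}

```text
clock: 3.15
tool_pos: [0.44, 0.1705, 0.0932]
orientation: [179.6, -1.6, 93.3]
force: [-0.2, -0.5, -0.7]
opening: 0.0004
```

Request:
{"name": "send_rows", "arguments": {
  "commands": [
    [1,[-0.012,-0.012,-0.02],[-0.0044,0.001,0]],
    [1,[0,0,-0.02],[0,0,0]],
    [1,[0,0,-0.012],[0,0,0]]
  ]
}}

```text
clock: 3.45
tool_pos: [0.4375, 0.1677, 0.0804]
orientation: [180.0, 0.1, 93.3]
force: [-1.1, -1.0, -0.2]
opening: 0.0008
```

Request:
{"name": "send_rows", "arguments": {
  "commands": [
    [1,[0,0,-0.016],[0,0,0]],
    [1,[0,0,-0.016],[0,0,0]],
    [1,[0,0,-0.016],[0,0,0]]
  ]
}}

```text
clock: 3.75
tool_pos: [0.437, 0.1678, 0.0688]
orientation: [-180.0, 0.1, 93.4]
force: [-4.1, 0.4, 7.6]
opening: 0.0006
```

Request:
{"name": "send_rows", "arguments": {
  "commands": [
    [1,[0,0,-0.016],[0,0,0]],
    [1,[0,0,-0.016],[0,0,0]],
    [1,[0,0,-0.016],[0,0,0]],
    [1,[0,0,-0.016],[0,0,0]],
    [1,[0,0,-0.016],[0,0,0]]
  ]
}}

```text
clock: 4.25
tool_pos: [0.435, 0.1677, 0.0496]
orientation: [-179.9, 0.1, 93.4]
force: [-3.1, -0.8, 7.9]
opening: 0.0002
```

Request:
{"name": "send_rows", "arguments": {
  "commands": [
    [1,[0.008,0,-0.016],[0,0,0]],
    [1,[0,0,-0.016],[0,0,0]],
    [1,[0,0,-0.016],[0,0,0]],
    [1,[0,0,-0.012],[0,0,0]]
  ]
}}

```text
clock: 4.65
tool_pos: [0.4368, 0.1676, 0.0355]
orientation: [-179.9, 0.1, 93.5]
force: [0.0, -1.5, 5.4]
opening: 0.0004
```

Request:
{"name": "send_rows", "arguments": {
  "commands": [
    [1,[0,0,-0.012],[0,0,0]],
    [1,[0,0,-0.01],[0,0,0]],
    [1,[0,0,-0.01],[0,0,0]]
  ]
}}

```text
clock: 4.95
tool_pos: [0.4378, 0.1677, 0.0285]
orientation: [180.0, 0.1, 93.6]
force: [-4.4, -2.5, 17.5]
opening: 0.001
```

Request:
{"name": "send_rows", "arguments": {
  "commands": [
    [1,[0,0,0],[0,0,0]],
    [1,[0,0,-0.004],[0,0,0]]
  ]
}}

```text
clock: 5.15
tool_pos: [0.4378, 0.1676, 0.0288]
orientation: [180.0, 0.1, 93.6]
force: [-6.0, -1.3, 14.6]
opening: 0.0001
```

Run:
```python
from h import *
t=snapshot("side"); cv2.imwrite("pics/side3.png",cv2.resize(t["color"][80:230,200:400],(800,600),interpolation=cv2.INTER_CUBIC))
o=sensors.get_obs();print(o["clock"],o["tool_pos"],o["force"])
```

```text
5.2 [0.43786001 0.16765516 0.02882017] [-5.49827592 -1.09500792 14.78390365]
```

View pics/side3.png

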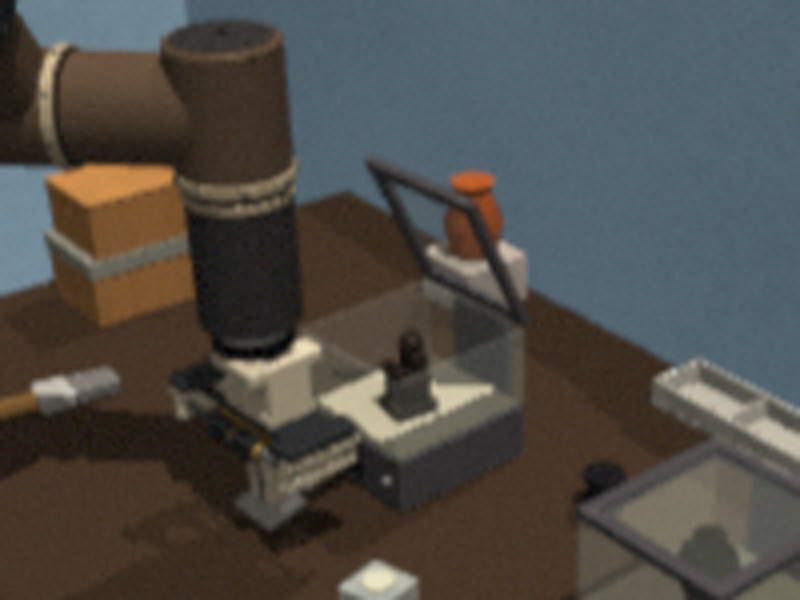

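The side view shows the lid fully up (front edge at crop (370,160), hinge at about (525,320)), with the fingers on the pad at (270,505). The lever is firm on its stop at 14.8 N. I'll hold it there.

Request:
{"name": "send_rows", "arguments": {
  "commands": [
    [1,[0,0,-0.003],[0,0,0]],
    [1,[0,0,-0.003],[0,0,0]],
    [1,[0,0,-0.003],[0,0,0]],
    [1,[0,0,-0.003],[0,0,0]],
    [1,[0,0,-0.003],[0,0,0]],
    [1,[0,0,-0.003],[0,0,0]]
  ]
}}

```text
clock: 5.8
tool_pos: [0.4378, 0.1676, 0.0291]
orientation: [179.9, 0.0, 93.8]
force: [-4.8, -0.7, 13.3]
opening: 0.0004
```

Request:
{"name": "send_rows", "arguments": {
  "commands": [
    [1,[0,0,-0.003],[0,0,0]],
    [1,[0,0,-0.003],[0,0,0]],
    [1,[0,0,-0.003],[0,0,0]],
    [1,[0,0,-0.003],[0,0,0]],
    [1,[0,0,-0.003],[0,0,0]],
    [1,[0,0,-0.003],[0,0,0]],
    [1,[0,0,-0.003],[0,0,0]],
    [1,[0,0,-0.003],[0,0,0]],
    [1,[0,0,-0.003],[0,0,0]],
    [1,[0,0,-0.003],[0,0,0]],
    [1,[0,0,-0.003],[0,0,0]],
    [1,[0,0,-0.003],[0,0,0]]
  ]
}}

```text
clock: 7.0
tool_pos: [0.4378, 0.1676, 0.029]
orientation: [179.6, -0.0, 94.0]
force: [-5.4, -1.1, 13.9]
opening: 0.0005
```

Request:
{"name": "send_rows", "arguments": {
  "commands": [
    [1,[0,0,-0.003],[0,0,0]],
    [1,[0,0,-0.003],[0,0,0]],
    [1,[0,0,-0.003],[0,0,0]],
    [1,[0,0,-0.003],[0,0,0]],
    [1,[0,0,-0.003],[0,0,0]],
    [1,[0,0,-0.003],[0,0,0]],
    [1,[0,0,-0.003],[0,0,0]],
    [1,[0,0,-0.003],[0,0,0]],
    [1,[0,0,-0.003],[0,0,0]],
    [1,[0,0,-0.003],[0,0,0]],
    [1,[0,0,-0.003],[0,0,0]],
    [1,[0,0,-0.003],[0,0,0]]
  ]
}}

```text
clock: 8.2
tool_pos: [0.4378, 0.1676, 0.029]
orientation: [179.4, -0.1, 94.3]
force: [-5.5, -1.1, 12.6]
opening: 0.0003
```

Request:
{"name": "send_rows", "arguments": {
  "commands": [
    [1,[0,0,-0.003],[0,0,0]],
    [1,[0,0,-0.003],[0,0,0]],
    [1,[0,0,-0.003],[0,0,0]],
    [1,[0,0,-0.003],[0,0,0]],
    [1,[0,0,-0.003],[0,0,0]],
    [1,[0,0,-0.003],[0,0,0]],
    [1,[0,0,-0.003],[0,0,0]],
    [1,[0,0,-0.003],[0,0,0]],
    [1,[0,0,-0.003],[0,0,0]],
    [1,[0,0,-0.003],[0,0,0]],
    [1,[0,0,-0.003],[0,0,0]],
    [1,[0,0,-0.003],[0,0,0]]
  ]
}}

```text
clock: 9.4
tool_pos: [0.4378, 0.1675, 0.029]
orientation: [179.1, -0.2, 94.6]
force: [-4.8, -1.0, 12.8]
opening: 0.0004
```

Request:
{"name": "send_rows", "arguments": {
  "commands": [
    [1,[0,0,0.002],[0,0,0]],
    [1,[0,0,0.004],[0,0,0]],
    [1,[0,0,0.004],[0,0,0]],
    [1,[0,0,0.004],[0,0,0]],
    [1,[0,0,0.004],[0,0,0]],
    [1,[0,0,0.004],[0,0,0]]
  ]
}}

```text
clock: 10.0
tool_pos: [0.437, 0.1674, 0.0355]
orientation: [179.2, -0.2, 94.6]
force: [-3.4, 0.8, 4.0]
opening: 0.0005
```

Request:
{"name": "send_rows", "arguments": {
  "commands": [
    [1,[0,0,0.004],[0,0,0]],
    [1,[0,0,0.004],[0,0,0]],
    [1,[0,0,0.004],[0,0,0]],
    [1,[0,0,0.004],[0,0,0]],
    [1,[0,0,0.004],[0,0,0]],
    [1,[0,0,0.004],[0,0,0]],
    [1,[0,0,0.004],[0,0,0]],
    [1,[0,0,0.004],[0,0,0]]
  ]
}}

```text
clock: 10.8
tool_pos: [0.4365, 0.1673, 0.0442]
orientation: [179.2, -0.2, 94.6]
force: [-3.8, 0.4, 5.2]
opening: 0.0008
```

Request:
{"name": "send_rows", "arguments": {
  "commands": [
    [1,[0,0,0.004],[0,0,0]],
    [1,[0,0,0.004],[0,0,0]],
    [1,[0,0,0.004],[0,0,0]],
    [1,[0,0,0.004],[0,0,0]],
    [1,[0,0,0.004],[0,0,0]],
    [1,[0,0,0.004],[0,0,0]],
    [1,[0,0,0.004],[0,0,0]],
    [1,[0,0,0.004],[0,0,0]],
    [1,[0,0,0.004],[0,0,0]],
    [1,[0,0,0.004],[0,0,0]],
    [1,[0,0,0.004],[0,0,0]],
    [1,[0,0,0.004],[0,0,0]]
  ]
}}

```text
clock: 12.0
tool_pos: [0.4373, 0.1675, 0.0585]
orientation: [179.1, -0.2, 94.6]
force: [-3.6, -1.1, 6.0]
opening: 0.0003
```

Request:
{"name": "send_rows", "arguments": {
  "commands": [
    [1,[0,0,0.004],[0,0,0]],
    [1,[0,0,0.004],[0,0,0]],
    [1,[0,0,0.004],[0,0,0]],
    [1,[0,0,0.004],[0,0,0]],
    [1,[0,0,0.004],[0,0,0]],
    [1,[0,0,0.004],[0,0,0]],
    [1,[0,0,0.004],[0,0,0]],
    [1,[0,0,0.004],[0,0,0]],
    [1,[0,0,0.004],[0,0,0]],
    [1,[0,0,0.004],[0,0,0]]
  ]
}}

```text
clock: 13.0
tool_pos: [0.4395, 0.1676, 0.0718]
orientation: [178.9, -0.2, 94.7]
force: [-3.4, -0.2, 6.6]
opening: 0.0004
```

Request:
{"name": "send_rows", "arguments": {
  "commands": [
    [1,[0,0,0.003],[0,0,0]],
    [1,[0,0,0.003],[0,0,0]],
    [1,[0,0,0.003],[0,0,0]],
    [1,[0,0,0.003],[0,0,0]],
    [1,[0,0,0.003],[0,0,0]],
    [1,[0,0,0.003],[0,0,0]],
    [1,[0,0,0.003],[0,0,0]],
    [1,[0,0,0.003],[0,0,0]]
  ]
}}

```text
clock: 13.8
tool_pos: [0.4419, 0.168, 0.0798]
orientation: [178.7, -0.3, 94.7]
force: [-0.6, 0.7, 0.3]
opening: 0.0004
```

Request:
{"name": "send_rows", "arguments": {
  "commands": [
    [1,[0,0,0.004],[0,0,0]],
    [1,[0,0,0.006],[0,0,0]],
    [1,[-0.01,0,0.02],[0,0,0]],
    [1,[-0.02,0,0.06],[0,0,0]],
    [1,[-0.02,0,0.1],[0,0,0]],
    [1,[-0.02,0,0.1],[0,0,0]],
    [1,[-0.02,0,0.1],[0,0,0]],
    [1,[0,0.1,0.1],[0,0,0]],
    [1,[0,0.1,0],[0,0,0]],
    [1,[0,0.1,0],[0,0,0]],
    [1,[0,0.1,0],[0,0,0]],
    [1,[0,0,0],[0,0,0]]
  ]
}}

```text
clock: 15.0
tool_pos: [0.4161, 0.2698, 0.2116]
orientation: [178.6, -0.5, 94.6]
force: [0.5, -1.1, -1.1]
opening: 0.001
```

Run:
```python
from h import *
t=snapshot("side"); cv2.imwrite("pics/side4.png",cv2.resize(t["color"][120:270,240:440],(800,600),interpolation=cv2.INTER_CUBIC))
a=cv2.imread("pics/top0.png"); b=snapshot("top")["color"]; cv2.imwrite("pics/top4.png",b)
a=cv2.imread("pics/side0.png"); d=cv2.absdiff(a,t["color"]).max(2); print((d[200:300,280:480]>60).sum())
o=sensors.get_obs();print(o["clock"],o["tool_pos"],o["force"],abs(o["qvel"]).max())
```

```text
0
15.1 [0.41566954 0.26772659 0.21122426] [-1.09024418  0.01504418  0.62714664] 1.0218637990653567
```

View pics/side4.png

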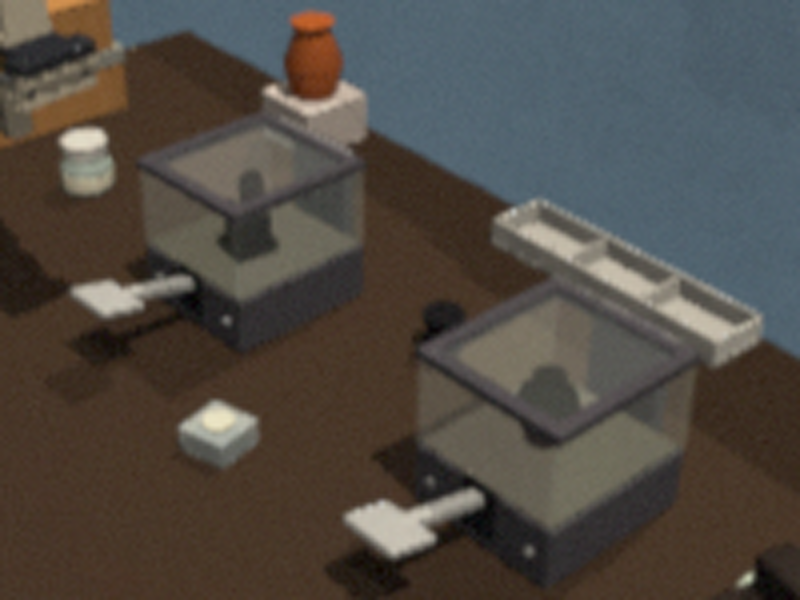

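View pics/top4.png

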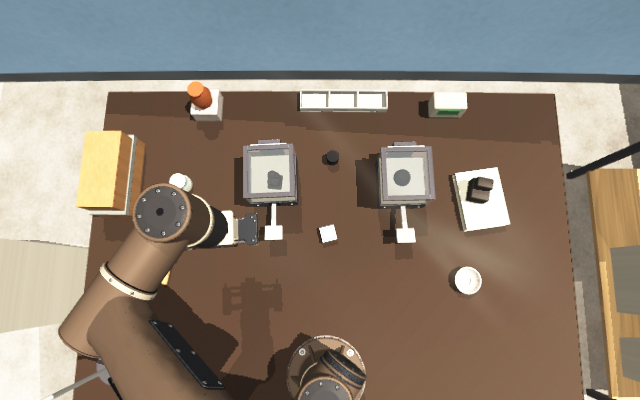

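The lid is shut, the lever is back up with its pad at (273,232) as at the start, and nothing else has moved. The hand is clear, so I'll hand the job in.

```bash
python3 -c "
from plant import order
print(order.close_job())"
```

```text
the job is handed in; nothing more can be done
None
```

I opened the left case, which holds the seated figure, let its lid back down gently, and handed the job in at about 15 s. The hand-in reports no verdict.

- **Opening:** I pressed the lever with the shut fingers until it sat on its stop at about 13–15 N. The side camera showed the lid fully up, and I held it there for about 4.4 s.
- **Closing:** I followed the pad up at about 10–13 mm/s. The force stayed at 4–7 N through the rise and was about 0 when the pad reached its rest height. I then took the hand away upward and to the left.
- **Final checks:** Both lids are shut and the levers are back up. The part of the side view around the vase case and the crystal is unchanged from the start. The rest looks in place in the top view, except the brush and jar: the arm largely hides the brush and partly hides the jar. The hand was clear, with the force reading at noise level (about 1 N).
- **Disagreements:** The camera and arm readings differed by about 5 mm sideways, which is within the pad's margin. The tool also drifted about 4 mm along x and 1° in tilt while it followed the pad up, with no visible effect.

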